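Set the block heater's dial and start it

ROBOT

A 6-joint arm with a two-finger parallel gripper is mounted at the origin on a cart in front of the work surface, level with it; the furniture and walls round the work are solid. World frame = base frame: x ahead of the robot, y to its left, z up, the work surface at z = 0. Lengths are in mm, angles in rad, forces in N, time in s.
With the tool pointing down it reaches from about 350 to 875 mm from the base axis. Payload 4.2 kg.
Tool frame: the origin (TCP) lies midway between the tips of the shut fingers; the grasp point (between the pads) lies 19 mm behind it (arm.grip_point_offset is the z of the grasp point in the tool frame, in mm); z points along the fingers, x is the direction in which the jaws open and shut, and the axes are right-handed (so a half turn about z gives the same grasp; the last joint's range is limited). The gripper opens to 85 mm and grips with 20 to 120 N. Pads are 22 mm wide; open, the fingers measure 114 mm over their backs; the gripper's body (76 mm by 85 mm) begins 54 mm behind the grasp point. The pads swing forward as they close: fully open they stand 13 mm farther back than shut.
Start: joints at [1.385, 0.385, 0.008, 0, -1.194, -0.259], TCP at [268.89, 564.179, 231.312] pointing down, gripper open.
Joint ranges: [-3.14, 3.14], [-1.21, 2.06], [-1.07, 1.41], [-3.16, 2.05], [-2.99, -0.16], [-3.1, 3.1]. Speed limits (rad/s): [2.79, 2.79, 3.14, 3.14, 3.14, 3.14].

INTERFACE

Orientations are given as a unit quaternion [x, y, z, w].
In Python, from bench import arm gives the robot as it stands.
- The arm moves only by the shell command python3 -m jog 'ROWS'. ROWS is JSON, a list of rows, each an object of numbers: "hand": the finger opening in mm, from 0 to 85.4; "dx", "dy", "dz": the shift along the tool's x, y, z in mm; "rx", "ry", "rz": the turn, a rotation vector about the tool's x, y, z in rad. A call has 1 to 5 rows; each row shifts and turns the commanded pose from where the row before left it, along the tool's axes as they then stand; what a row does not reach is not made up. A row lasts 1/12 s, in which the tool goes at most 41.7 mm and 7.16 degrees, less where a joint would pass 70% of its speed; a pose out of reach is approached as far as the arm can. A call with a gripper value outside its range is refused whole. The fingers move at their own pace and stop on an object; the grip force is fixed at half the most. Time passes only in rows, so rows that do not move let the fingers close. It gives the time, the measured TCP pose, the force and the opening at its end, in the units of the state.
- arm.read_state(): the state, without advancing time (a new reading comes with each control period).
- arm.get_image(name): name is "scene" or "top" or "wrist"; returns a dict with "img" (420x560x3 uint8, red, green, blue), "depth" (420x560 float32, mm along the optical axis (not along the pixel's ray), 0 where there is no reading), "intrinsics" (3x3 intrinsics, pixels), "R" (3x3) and "t" (3): a world point X has camera coordinates R X + t; the wrist camera has in their place "T_tool_cam" (4x4, takes a point from camera to tool coordinates, whose origin is the TCP and whose axes are the tool frame's). Camera axes: x right, y down, z forward; pixel columns grow to the right and rows downward; lengths in mm; the calibration is good to about 2 mm. A picture is of the moment at which its call begins: read the wrist's pose just before it.
- arm.job_done(): hands the job in, once; it reports no verdict.
The state is a dict: "clock": time; "joints": joint angles; "joint_vel": joint speeds; "joint_efforts": joint torques, N m; "position": TCP position; "ee_rot": TCP orientation; "contact_force": force on the tool from outside, world axes, zero at the start; "wrist_torque": the same for the moment, N m; "gripper_width": finger opening in mm.
Only numpy, scipy, OpenCV 4.12 (cv2) and the standard library are available. Lean on these libraries where they do the work, as an engineer would, in place of code of your own. Each camera call takes 0.05 s, during which the arm holds its last target.

TASK

On the dry-block heater, turn the big knurled dial with a fingertip until its white pointer clicks into the three-dot mark, then let go of it and press the round start button beside it all the way down. Do not press the button before the dial is set, and leave the bottle, vial, stapler and tape roll standing about where they are.

Things in the scene. Friction and masses are not known exactly. Their poses are not given: they have to be found in the camera images.
- heater: dry-block heater, a low white box with a grey top panel, 240 (x) x 220 (y) x 55 mm high, fixed. Origin: centre of its underside; x to its back, y to its left (the front faces the robot), z up. Dial axis 50 mm in front of and 35 mm left of the middle; button 60 mm in front, 70 mm right. At the back an aluminium block, 18 mm high, with four fixed capped tubes up to 56 mm above the panel.
- dial (a joint): angle of the dial, rad, growing clockwise seen from above. Four click settings: 0 = one dot, 0.628 = two, 1.257 = three, 1.885 = four dots; end stops 0.12 rad beyond the first and last. Between them it resists with up to about 0.09 N m and springs to the nearest setting when let go. It starts at the one-dot or two-dot setting.
- dial_top (a point): centre of the flat top of the dial, a black disc 96 mm in diameter with knurled edge and ribbed outer ring, standing 14 mm above the panel (top 69 mm above the worktop). Too wide to take between two fingers: press a fingertip on the outer ring, about 35 mm from the axis, with 5 N or more, and swing it round the axis. Upright axis.
- dial_pointer (a point): outer end of the white pointer line on the dial's top, 46 mm from the axis. The marks are rows of one to four black dots on the panel behind the dial, each row pointing away from its axis, from 65 mm out, clockwise: one dot 54 degrees left of straight back (heater x), two dots 18 left, three dots 18 right, four dots 54 degrees right.
- start_top (a point): centre of the top of the white start button, 26 mm in diameter, its top 22 mm above the panel (77 mm above the worktop), in a round grey housing 42 mm wide and 12 mm high; pressed straight down, travel 6 mm.
- start (a joint): how far the start button is pressed, m: 0 = up, 0.006 = fully down; a spring of 4 N at the bottom brings it back up.
- bottle: white reagent bottle with red cap, 34 mm in diameter, 62 mm high, standing loose on the right of the heater; origin at the centre of its underside. To be left alone.
- vial: white vial with a wide teal lid, 37 mm in diameter, 66 mm high, standing loose on the left of the heater; origin at the centre of its underside. To be left alone.
- stapler: stapler, 30 x 121 x 46 mm, loose to the right; origin at the centre of its underside. To be left alone.
- tape: roll of brown tape lying flat, 93 mm in diameter, 48 mm high, loose behind to the right; origin at the centre of its underside. To be left alone.

How it is judged (in metres and radians):
On the way, in this order (a step that is already met when the one before it is completed fails the run):
1. the dial has clicked into the three-dot setting and has been let go (value of joint dial between 1.137 and 1.377 rad and contact force between the fingers and heater below 0.2 N), for 0.2 s.
2. the start button is pressed down (value of joint start above 0.0045 m), for 0.05 s.
At the end, for the whole second after the job is handed in: The dial rests within 0.12 rad (7 degrees) of the three-dot setting, the start button has been pressed at least 4.5 of its 6 mm after that and is up again (value of joint dial between 1.137 and 1.377 rad and velocity of joint dial between -0.05 and 0.05 rad/s and value of joint start below 0.002 m); the robot touches nothing.
It fails at once if the start button is pressed (3 mm or more) while the dial is not at the three-dot setting (value of joint start above 0.003 m and (value of joint dial below 1.137 rad or value of joint dial above 1.377 rad)).
It fails at once if a bystander is moved more than 30 mm, lifted or knocked over (distance of any of bottle, vial, stapler, tape from where it was at the start of the episode above 0.03 m or angle between any of bottle, vial, stapler, tape's own z axis and vertical above 0.5 rad).
It also fails if it takes over 45 s, if anything falls off the work surface, if the arm or the gripper's body presses on something with over 40 N, if the wrist force passes 120 N, or if a joint passes its speed limit or range.

## Working session

There is one attempt and no reset: what is moved stays moved. The work goes in short steps, Python scripts to look and compute and a shell command to move; the robot and the scene stay as the last step left them, time stands still between calls to the robot, and variables do not carry over. Pictures are saved under pics/ and viewed, and the job is handed in when it is done.

```bash
mkdir -p pics; ls; python3 - <<'E'
from bench import arm
import cv2,numpy as np
s=arm.read_state();print({k:np.round(v,3).tolist() for k,v in s.items()})
for n in ["scene","top"]:
    d=arm.get_image(n);cv2.imwrite(f"pics/{n}0.png",d["img"][:,:,::-1])
    np.savez(f"{n}0.npz",**d)
    print(n,d["intrinsics"].tolist(),np.round(d["R"],3).tolist(),d["t"])
E
```

```text
pics
{'clock': 0.0, 'joints': [1.385, 0.386, 0.007, -0.0, -1.194, -0.259], 'joint_vel': [0.0, -0.001, 0.002, 0.0, -0.0, 0.0], 'joint_efforts': [-0.001, -39.229, 18.841, 4.186, -0.005, 0.0], 'position': [268.663, 563.678, 230.215], 'ee_rot': [-0.534, 0.846, -0.001, -0.001], 'contact_force': [-0.245, -0.135, 0.169], 'wrist_torque': [-0.004, 0.004, 0.006], 'gripper_width': 85.355}
scene [[383.2733098474595, 0.0, 280.1703373728645], [0.0, 383.2733098474595, 208.726974742418], [0.0, 0.0, 1.0]] [[0.785, -0.62, -0.007], [-0.256, -0.314, -0.914], [0.565, 0.719, -0.406]] [-398.18789405  215.01214845  749.49352826]
top [[411.539218596818, 0.0, 278.8779730190929], [0.0, 411.539218596818, 213.24235148861916], [0.0, 0.0, 1.0]] [[-0.001, -1.0, -0.022], [-0.991, 0.004, -0.134], [0.134, 0.022, -0.991]] [ 17.87180951 533.70107066 983.8387902 ]
```

View pics/top0.png

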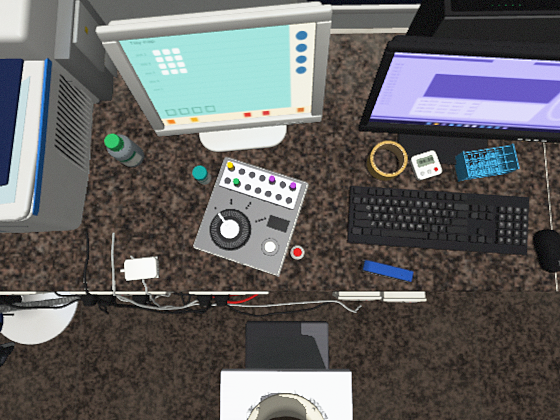

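View pics/scene0.png

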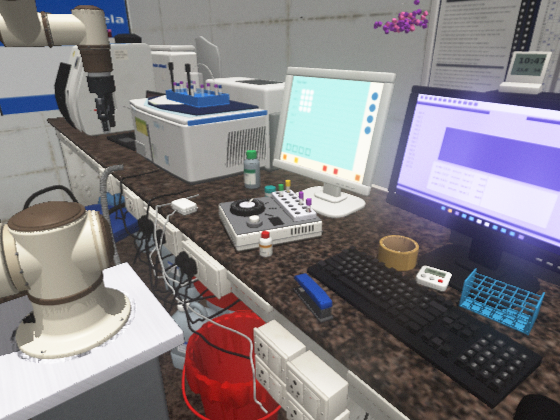

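The top view shows the dial at about (230,229), the button at (270,247), and the red bottle cap at (297,253) close to the heater's right side. The teal vial is at (199,173). I'll enlarge the heater and measure.

```bash
cat > h.py <<'E'
import numpy as np,cv2
def ray(d,uv,z):
    K,R,t=d["intrinsics"],d["R"],d["t"]
    p=cv2.undistortPoints(np.array([[uv]],float),K,None)[0,0]
    r=R.T@np.array([p[0],p[1],1]);c=-R.T@t
    return c+r*(z-c[2])/r[2]
E
python3 - <<'E'
import numpy as np,cv2
from h import ray
d=np.load("top0.npz")
im=d["img"][:,:,::-1]
c=im[145:285,180:315]
cv2.imwrite("pics/crop0.png",cv2.resize(c,None,fx=4.2,fy=4.2,interpolation=cv2.INTER_CUBIC))
for n,uv,z in [("dial",(230,229),69),("btn",(270,247),77),("bottle",(297,253),62),("vial",(199,173),66)]:
    print(n,ray(d,uv,z).round(1), d["depth"][uv[1],uv[0]])
# white hub & button masks
hsv=cv2.cvtColor(im,cv2.COLOR_BGR2HSV)
m=((hsv[...,2]>215)&(hsv[...,1]<30)).astype(np.uint8); 
n,l,st,ce=cv2.connectedComponentsWithStats(m)
for i in range(1,n):
    if st[i,4]>30 and 180<ce[i][0]<315 and 145<ce[i][1]<285: print(st[i],ce[i],ray(d,ce[i],73).round(1))
m=((hsv[...,2]<70)).astype(np.uint8)
n,l,st,ce=cv2.connectedComponentsWithStats(m)
for i in range(1,n):
    if st[i,4]>200 and 180<ce[i][0]<315 and 145<ce[i][1]<285: print('dark',st[i],ce[i],ray(d,ce[i],69).round(1))
E
```

```text
dial [491.7 132.9  69. ] 983.8179
btn [448.1  36.7  77. ] 969.2349
bottle [434.5 -27.1  62. ] 979.0824
vial [629.9 211.5  66. ] 1008.67847
[ 219  162   82   47 1408] [260.65269886 184.97088068] [597.8  59.7  73. ]
[218 213  21  25 284] [228.73943662 227.8415493 ] [494.1 135.3  73. ]
[265 242  11  10  88] [269.54545455 246.42045455] [449.7  37.9  73. ]
dark [ 256   97   91   87 1290] [311.4496124 146.4744186] [693.9 -64.   69. ]
dark [173 133  36  48 379] [190.27440633 159.78627968] [662.5 233.1  69. ]
dark [208 152  19  45 217] [215.30875576 169.0921659 ] [638.7 171.   69. ]
dark [210 209  41  41 488] [230.74180328 229.77663934] [489.8 131.   69. ]
dark [267 215  22  17 217] [277.65898618 223.07834101] [505.6  18.8  69. ]
dark [286 241  26  48 379] [298.25593668 264.29023747] [407.7 -29.7  69. ]
dark [216 260  28  31 253] [228.14624506 275.43083004] [381.9 135.6  69. ]
dark [235 265  32  26 250] [248.936 279.408] [372.6  86.4  69. ]
```

View pics/crop0.png

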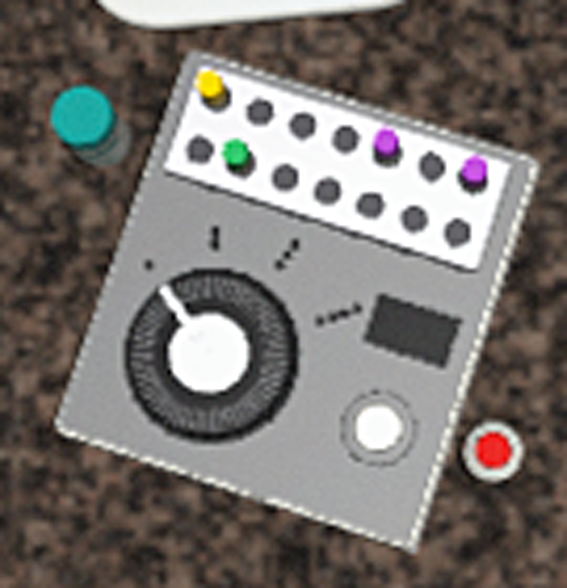

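The pointer sits at the one-dot mark, with the dial at about (491,132), the button at (448,36) and heater yaw about -18.6°. That means turning the dial +72° clockwise. I'll square the tool first, with x→-y and y→-x in world axes, and close the fingers.

```bash
python3 -m jog '[{"hand":0,"rz":-0.111},{"hand":0,"rz":-0.111},{"hand":0,"rz":-0.111},{"hand":0,"rz":-0.111},{"hand":0}]'; python3 -m jog '[{"hand":0,"dx":36,"dy":-15},{"hand":0,"dx":36,"dy":-15},{"hand":0,"dx":36,"dy":-15},{"hand":0,"dx":36,"dy":-15},{"hand":0,"dx":36,"dy":-15}]'
```

```text
$[0]: bad value
$[0]: bad value
```

```bash
python3 -m jog '[{"hand":0,"dx":0,"dy":0,"dz":0,"rx":0,"ry":0,"rz":-0.111}]'; python3 -m jog --help | head -20
```

```text
clock: 0.18
position: [268.7, 563.8, 230.5]
ee_rot: [-0.58, 0.814, -0.0, -0.001]
contact_force: [0.0, 0.1, 0.4]
gripper_width: 75.3invalid input: not JSON, or not a number
```

All keys are required in each row.

```bash
python3 -m jog '[{"hand":0,"dx":0,"dy":0,"dz":0,"rx":0,"ry":0,"rz":-0.111},{"hand":0,"dx":0,"dy":0,"dz":0,"rx":0,"ry":0,"rz":-0.111},{"hand":0,"dx":0,"dy":0,"dz":0,"rx":0,"ry":0,"rz":-0.111},{"hand":0,"dx":0,"dy":0,"dz":0,"rx":0,"ry":0,"rz":0}]'; python3 -m jog '[{"hand":0,"dx":36,"dy":-15,"dz":0,"rx":0,"ry":0,"rz":0},{"hand":0,"dx":36,"dy":-15,"dz":0,"rx":0,"ry":0,"rz":0},{"hand":0,"dx":36,"dy":-15,"dz":0,"rx":0,"ry":0,"rz":0},{"hand":0,"dx":36,"dy":-15,"dz":0,"rx":0,"ry":0,"rz":0},{"hand":0,"dx":36,"dy":-15,"dz":0,"rx":0,"ry":0,"rz":0}]'
```

```text
clock: 0.52
position: [268.8, 563.9, 230.7]
ee_rot: [0.707, -0.707, 0.0, 0.001]
contact_force: [0.1, -0.1, -0.2]
gripper_width: 25.4
clock: 0.93
position: [343.9, 382.2, 231.0]
ee_rot: [-0.706, 0.708, -0.0, -0.0]
contact_force: [1.7, -0.4, 0.2]
gripper_width: -0.0
```

```bash
python3 -m jog '[{"hand":0,"dx":34,"dy":-15,"dz":0,"rx":0,"ry":0,"rz":0},{"hand":0,"dx":34,"dy":-15,"dz":0,"rx":0,"ry":0,"rz":0},{"hand":0,"dx":34,"dy":-15,"dz":0,"rx":0,"ry":0,"rz":0},{"hand":0,"dx":34,"dy":-15,"dz":0,"rx":0,"ry":0,"rz":0},{"hand":0,"dx":0,"dy":0,"dz":0,"rx":0,"ry":0,"rz":0}]'; python3 - <<'E'
from bench import arm
import cv2,numpy as np
from scipy.spatial.transform import Rotation as Ro
s=arm.read_state();d=arm.get_image("wrist")
im=d["img"][:,:,::-1];cv2.imwrite("pics/w1.png",im)
T=np.eye(4);T[:3,:3]=Ro.from_quat(s["ee_rot"]).as_matrix();T[:3,3]=s["position"]
W=np.linalg.inv(T@d["T_tool_cam"])
np.savez("w1.npz",img=d["img"],depth=d["depth"],intrinsics=d["intrinsics"],R=W[:3,:3],t=W[:3,3])
print(s["position"],s["joints"])
E
```

```text
clock: 1.35
position: [404.3, 243.2, 231.2]
ee_rot: [-0.704, 0.71, -0.0, -0.001]
contact_force: [-0.9, 1.2, -0.1]
gripper_width: -0.1
[404.30563431 243.22359163 231.21812882] [ 8.87149057e-01  1.22579525e-01 -3.50954469e-01  8.16497017e-05
 -1.09904082e+00  6.74034232e-01]
```

View pics/w1.png

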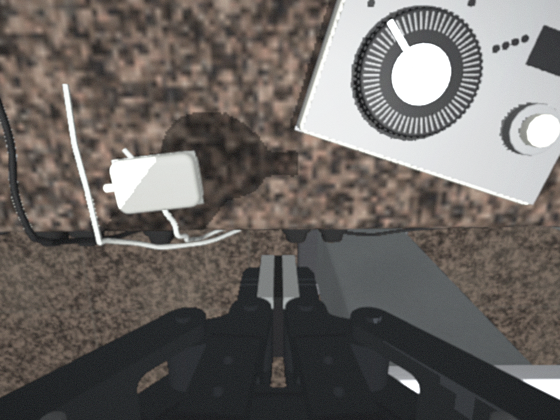

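The wrist view shows the hub at (421,74), the dial rim spanning about x 352–482, and the button top at (543,131).

```bash
python3 - <<'E'
import numpy as np
from h import ray
d=np.load("w1.npz")
rim=[ray(d,uv,69) for uv in [(352,73),(482,73)]]
print("rim mid",np.mean(rim,0),np.linalg.norm(rim[0]-rim[1]))
for uv,z in [((417,72),69),((421,74),69),((543,131),77)]: print(uv,ray(d,uv,z).round(1),d["depth"][uv[1],uv[0]])
c=-d["R"].T@d["t"];print("cam",c)
def z(uv):
    D=d["depth"][uv[1],uv[0]];p=np.linalg.solve(d["intrinsics"],[*uv,1])*D
    return (d["R"].T@(p-d["t"])).round(1)
for uv in [(421,74),(450,50),(370,90),(380,70),(465,90),(543,131),(400,150),(440,125)]: print(uv,z(uv))
E
```

```text
rim mid [491.11649858 136.43433305  69.        ] 99.11598643997483
(417, 72) [491.8 136.5  69. ] 286.92615
(421, 74) [490.4 133.3  69. ] 287.66028
(543, 131) [447.3  37.8  77. ] 292.62082
cam [473.31166149 243.37630084 373.00583173]
(421, 74) [490.4 133.2  68.5]
(450, 50) [507.2 113.1  68.7]
(370, 90) [479.1 171.2  67.6]
(380, 70) [493.7 164.4  67.4]
(465, 90) [478.4  98.1  68.6]
(543, 131) [447.1  37.   75.8]
(400, 150) [430.8 140.   54.5]
(440, 125) [452.1 114.4  68.3]
```

```bash
python3 -m jog '[{"hand":0,"dx":26,"dy":-12,"dz":20,"rx":0,"ry":0,"rz":0},{"hand":0,"dx":26,"dy":-12,"dz":25,"rx":0,"ry":0,"rz":0},{"hand":0,"dx":26,"dy":-12,"dz":25,"rx":0,"ry":0,"rz":0},{"hand":0,"dx":26,"dy":-12,"dz":25,"rx":0,"ry":0,"rz":0},{"hand":0,"dx":26,"dy":-12,"dz":25,"rx":0,"ry":0,"rz":0}]';python3 -m jog '[{"hand":0,"dx":0,"dy":0,"dz":0,"rx":0,"ry":0,"rz":0},{"hand":0,"dx":0,"dy":0,"dz":0,"rx":0,"ry":0,"rz":0}]'
```

```text
clock: 1.82
position: [463.9, 117.8, 110.4]
ee_rot: [-0.707, 0.708, -0.0, 0.001]
contact_force: [0.4, 0.4, 0.2]
gripper_width: 0.0
clock: 1.98
position: [463.1, 117.1, 109.7]
ee_rot: [-0.706, 0.709, 0.0, -0.002]
contact_force: [0.5, 0.5, 0.7]
gripper_width: 0.2
```

Next I'll shift 4 mm to the right, descend to just above the dial, and feel for contact.

```bash
python3 -m jog '[{"hand":0,"dx":4,"dy":1,"dz":20,"rx":0,"ry":0,"rz":0},{"hand":0,"dx":0,"dy":0,"dz":15,"rx":0,"ry":0,"rz":0},{"hand":0,"dx":0,"dy":0,"dz":3,"rx":0,"ry":0,"rz":0},{"hand":0,"dx":0,"dy":0,"dz":1,"rx":0,"ry":0,"rz":0},{"hand":0,"dx":0,"dy":0,"dz":0,"rx":0,"ry":0,"rz":0}]';python3 -m jog '[{"hand":0,"dx":0,"dy":0,"dz":1,"rx":0,"ry":0,"rz":0},{"hand":0,"dx":0,"dy":0,"dz":1,"rx":0,"ry":0,"rz":0},{"hand":0,"dx":0,"dy":0,"dz":0,"rx":0,"ry":0,"rz":0}]'
```

```text
clock: 2.4
position: [463.2, 115.3, 73.3]
ee_rot: [0.707, -0.707, 0.0, -0.001]
contact_force: [0.4, 0.3, -0.7]
gripper_width: -0.5
clock: 2.65
position: [462.8, 114.4, 70.9]
ee_rot: [-0.707, 0.707, -0.0, 0.001]
contact_force: [0.4, -0.8, -0.5]
gripper_width: -0.3
```

```bash
python3 -m jog '[{"hand":0,"dx":0,"dy":0,"dz":1,"rx":0,"ry":0,"rz":0},{"hand":0,"dx":0,"dy":0,"dz":0,"rx":0,"ry":0,"rz":0}]';python3 -m jog '[{"hand":0,"dx":0,"dy":0,"dz":1,"rx":0,"ry":0,"rz":0},{"hand":0,"dx":0,"dy":0,"dz":0,"rx":0,"ry":0,"rz":0}]';python3 -m jog '[{"hand":0,"dx":0,"dy":0,"dz":1,"rx":0,"ry":0,"rz":0},{"hand":0,"dx":0,"dy":0,"dz":0,"rx":0,"ry":0,"rz":0}]'
```

```text
clock: 2.82
position: [462.6, 114.0, 69.4]
ee_rot: [-0.707, 0.707, -0.0, 0.0]
contact_force: [0.3, 0.0, -0.8]
gripper_width: 0.4
clock: 2.98
position: [462.8, 113.9, 69.0]
ee_rot: [-0.707, 0.707, -0.0, 0.0]
contact_force: [-0.8, -0.3, 4.6]
gripper_width: -0.1
clock: 3.15
position: [462.9, 113.8, 68.9]
ee_rot: [0.707, -0.707, 0.0, 0.0]
contact_force: [-3.5, -0.4, 13.1]
gripper_width: -0.3
```

```bash
python3 -m jog '[{"hand":0,"dx":0,"dy":0,"dz":0.8,"rx":0,"ry":0,"rz":0},{"hand":0,"dx":-3.65,"dy":2.2,"dz":0,"rx":0,"ry":0,"rz":0},{"hand":0,"dx":-3.9,"dy":1.75,"dz":0,"rx":0,"ry":0,"rz":0},{"hand":0,"dx":-4.1,"dy":1.25,"dz":0,"rx":0,"ry":0,"rz":0}]';python3 -m jog '[{"hand":0,"dx":-4.2,"dy":0.7,"dz":0,"rx":0,"ry":0,"rz":0},{"hand":0,"dx":-4.3,"dy":0.2,"dz":0,"rx":0,"ry":0,"rz":0},{"hand":0,"dx":0,"dy":0,"dz":0,"rx":0,"ry":0,"rz":0}]'
```

```text
clock: 3.48
position: [459.0, 125.6, 68.9]
ee_rot: [0.707, -0.707, 0.001, -0.001]
contact_force: [1.0, -3.0, 12.6]
gripper_width: 0.1
clock: 3.73
position: [458.7, 135.8, 68.9]
ee_rot: [0.707, -0.707, 0.001, -0.003]
contact_force: [-1.1, 1.2, 12.2]
gripper_width: -0.0
```

```bash
python3 - <<'E'
from bench import arm
import cv2
d=arm.get_image("top");cv2.imwrite("pics/t2.png",cv2.resize(d["img"][145:285,180:315,::-1],None,fx=4,fy=4))
d=arm.get_image("wrist");cv2.imwrite("pics/w2.png",d["img"][:,:,::-1])
E
```

```text
(no output)
```

View pics/w2.png

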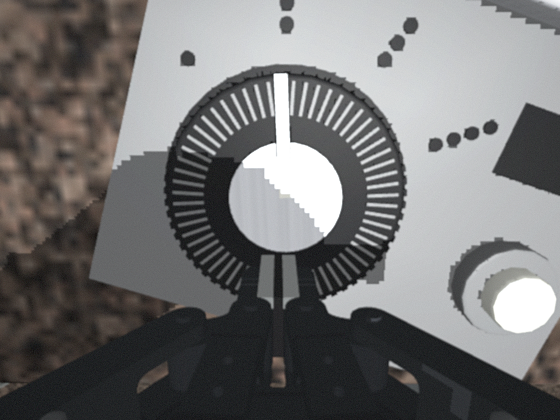

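The dial is turning with the finger: the pointer end at (281,75) now faces the two-dot row at (287,23). I'll swing the second half.

```bash
python3 -m jog '[{"hand":0,"dx":-4.25,"dy":-0.4,"dz":0,"rx":0,"ry":0,"rz":0},{"hand":0,"dx":-4.2,"dy":-0.9,"dz":0,"rx":0,"ry":0,"rz":0},{"hand":0,"dx":-4.0,"dy":-1.4,"dz":0,"rx":0,"ry":0,"rz":0},{"hand":0,"dx":-3.8,"dy":-1.9,"dz":0,"rx":0,"ry":0,"rz":0},{"hand":0,"dx":-3.6,"dy":-2.4,"dz":0,"rx":0,"ry":0,"rz":0}]';python3 -m jog '[{"hand":0,"dx":0,"dy":0,"dz":0,"rx":0,"ry":0,"rz":0}]'
python3 - <<'E'
from bench import arm
import cv2
d=arm.get_image("wrist");cv2.imwrite("pics/w3.png",d["img"][:,:,::-1])
E
```

```text
clock: 4.25
position: [465.6, 154.8, 68.9]
ee_rot: [0.707, -0.707, 0.001, -0.002]
contact_force: [0.3, -0.2, 11.0]
gripper_width: -0.2
clock: 4.33
position: [466.8, 156.1, 69.0]
ee_rot: [0.707, -0.707, 0.001, -0.004]
contact_force: [1.6, 1.1, 9.8]
gripper_width: -0.1
```

View pics/w3.png

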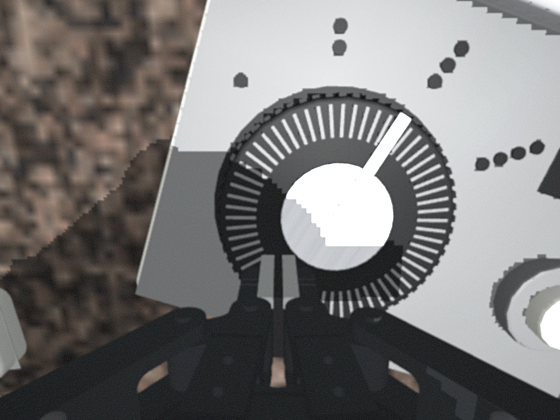

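The pointer runs from the hub at (337,216) to (403,116), pointing at the three-dot row at (434,82). I'll lift off and check again.

```bash
python3 -m jog '[{"hand":0,"dx":0,"dy":0,"dz":-10,"rx":0,"ry":0,"rz":0},{"hand":0,"dx":0,"dy":0,"dz":-20,"rx":0,"ry":0,"rz":0},{"hand":0,"dx":0,"dy":0,"dz":-15,"rx":0,"ry":0,"rz":0},{"hand":0,"dx":0,"dy":0,"dz":0,"rx":0,"ry":0,"rz":0},{"hand":0,"dx":0,"dy":0,"dz":0,"rx":0,"ry":0,"rz":0}]'
python3 - <<'E'
from bench import arm
import cv2,numpy as np
from h import ray
from scipy.spatial.transform import Rotation as Ro
s=arm.read_state();d=arm.get_image("wrist")
im=d["img"][:,:,::-1];cv2.imwrite("pics/w4.png",im)
T=np.eye(4);T[:3,:3]=Ro.from_quat(s["ee_rot"]).as_matrix();T[:3,3]=s["position"]
W=np.linalg.inv(T@d["T_tool_cam"])
np.savez("w4.npz",img=d["img"],depth=d["depth"],intrinsics=d["intrinsics"],R=W[:3,:3],t=W[:3,3])
print(s["position"],s["contact_force"])
m=(im.min(2)>235).astype(np.uint8)
n,l,st,ce=cv2.connectedComponentsWithStats(m)
e=dict(intrinsics=d["intrinsics"],R=W[:3,:3],t=W[:3,3])
for i in range(1,n):
    if st[i,4]>200: print(st[i],ce[i].round(1),ray(e,ce[i],77).round(1))
E
```

```text
clock: 4.8
position: [463.7, 154.2, 112.0]
ee_rot: [-0.707, 0.708, -0.0, 0.001]
contact_force: [0.1, 0.7, -0.2]
gripper_width: 0.1
[463.7462662  154.22330145 112.04636458] [ 0.09925388  0.67328644 -0.24577585]
[ 429    0  131   50 2682] [510.   18.1] [565.7  55.5  77. ]
[ 279  109  105  104 4943] [328.7 173.3] [498.7 130.5  77. ]
[ 482  248   48   44 1606] [505.8 269.5] [448.6  38.   77. ]
```

View pics/w4.png

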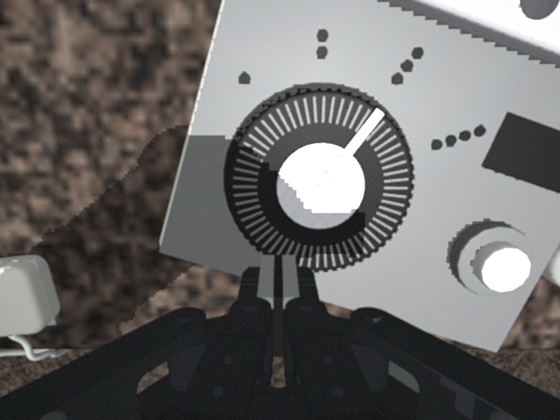

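```bash
python3 - <<'E'
import numpy as np
from h import ray
d=np.load("w4.npz")
c=ray(d,(321,186),69);p=ray(d,(379,113),69)
a=lambda v:np.degrees(np.arctan2(v[1],v[0]))
print(c,a((p-c)))
q=[ray(d,u,55) for u in [(244,78),(322,35),(397,79),(418,53),(480,130),(436,145)]]
print([round(a(x-c),1) for x in q], a(q[3]-q[2]))
E
```

```text
[490.75397841 133.05610008  69.        ] -36.80235718039153
[np.float64(36.4), np.float64(0.1), np.float64(-36.4), np.float64(-36.6), np.float64(-72.4), np.float64(-73.0)] -37.550272526849085
```

The pointer is at -36.8° and the three-dot row at -36.5°, so the dial is set and released. Now I'll move over the button at (448,37.5).

```bash
python3 -m jog '[{"hand":0,"dx":30,"dy":4,"dz":0,"rx":0,"ry":0,"rz":0},{"hand":0,"dx":30,"dy":4,"dz":0,"rx":0,"ry":0,"rz":0},{"hand":0,"dx":30,"dy":4,"dz":0,"rx":0,"ry":0,"rz":0},{"hand":0,"dx":27,"dy":3.5,"dz":0,"rx":0,"ry":0,"rz":0},{"hand":0,"dx":0,"dy":0,"dz":20,"rx":0,"ry":0,"rz":0}]';python3 -m jog '[{"hand":0,"dx":0,"dy":0,"dz":8,"rx":0,"ry":0,"rz":0},{"hand":0,"dx":0,"dy":0,"dz":0,"rx":0,"ry":0,"rz":0},{"hand":0,"dx":0,"dy":0,"dz":0,"rx":0,"ry":0,"rz":0}]'
```

```text
clock: 5.27
position: [447.8, 34.3, 92.7]
ee_rot: [-0.706, 0.709, -0.001, 0.001]
contact_force: [1.5, -0.3, 0.7]
gripper_width: 0.0
clock: 5.52
position: [447.5, 37.2, 82.7]
ee_rot: [-0.707, 0.707, 0.0, -0.001]
contact_force: [-0.2, -0.6, 1.0]
gripper_width: 0.2
```

Positioned above the button. Pressing now, aiming for z about 70.

```bash
python3 -m jog '[{"hand":0,"dx":0,"dy":0,"dz":5,"rx":0,"ry":0,"rz":0},{"hand":0,"dx":0,"dy":0,"dz":4,"rx":0,"ry":0,"rz":0},{"hand":0,"dx":0,"dy":0,"dz":3,"rx":0,"ry":0,"rz":0},{"hand":0,"dx":0,"dy":0,"dz":0.5,"rx":0,"ry":0,"rz":0},{"hand":0,"dx":0,"dy":0,"dz":0,"rx":0,"ry":0,"rz":0}]';python3 -m jog '[{"hand":0,"dx":0,"dy":0,"dz":0.5,"rx":0,"ry":0,"rz":0},{"hand":0,"dx":0,"dy":0,"dz":0,"rx":0,"ry":0,"rz":0}]'
```

```text
clock: 5.93
position: [448.8, 37.8, 71.4]
ee_rot: [0.707, -0.707, 0.0, -0.001]
contact_force: [0.8, 3.0, 3.1]
gripper_width: -0.0
clock: 6.1
position: [448.7, 37.7, 71.1]
ee_rot: [-0.707, 0.707, -0.0, 0.001]
contact_force: [0.3, 2.7, 4.4]
gripper_width: -0.0
```

```bash
python3 -m jog '[{"hand":0,"dx":0,"dy":0,"dz":1,"rx":0,"ry":0,"rz":0},{"hand":0,"dx":0,"dy":0,"dz":0,"rx":0,"ry":0,"rz":0}]';python3 -m jog '[{"hand":0,"dx":0,"dy":0,"dz":0.7,"rx":0,"ry":0,"rz":0},{"hand":0,"dx":0,"dy":0,"dz":0,"rx":0,"ry":0,"rz":0}]'
```

```text
clock: 6.27
position: [448.8, 37.7, 70.9]
ee_rot: [0.707, -0.707, 0.001, -0.001]
contact_force: [-1.6, 3.7, 12.6]
gripper_width: 0.1
clock: 6.43
position: [448.8, 37.7, 70.8]
ee_rot: [0.707, -0.707, 0.001, -0.001]
contact_force: [-3.7, 4.7, 16.2]
gripper_width: 0.1
```

The button is bottomed out: z = 70.8 with force rising to 16 N, well past the 4 N spring. I'll retract and take a last look.

```bash
python3 -m jog '[{"hand":0,"dx":0,"dy":0,"dz":-10,"rx":0,"ry":0,"rz":0},{"hand":0,"dx":0,"dy":0,"dz":-25,"rx":0,"ry":0,"rz":0},{"hand":0,"dx":0,"dy":0,"dz":-30,"rx":0,"ry":0,"rz":0},{"hand":0,"dx":-20,"dy":15,"dz":-20,"rx":0,"ry":0,"rz":0},{"hand":0,"dx":-20,"dy":15,"dz":-10,"rx":0,"ry":0,"rz":0}]';python3 -m jog '[{"hand":0,"dx":0,"dy":0,"dz":0,"rx":0,"ry":0,"rz":0},{"hand":0,"dx":0,"dy":0,"dz":0,"rx":0,"ry":0,"rz":0},{"hand":0,"dx":0,"dy":0,"dz":0,"rx":0,"ry":0,"rz":0}]'
python3 - <<'E'
from bench import arm
import cv2,numpy as np
from scipy.spatial.transform import Rotation as Ro
s=arm.read_state();d=arm.get_image("wrist")
cv2.imwrite("pics/w5.png",d["img"][:,:,::-1])
T=np.eye(4);T[:3,:3]=Ro.from_quat(s["ee_rot"]).as_matrix();T[:3,3]=s["position"]
W=np.linalg.inv(T@d["T_tool_cam"])
np.savez("w5.npz",img=d["img"],depth=d["depth"],intrinsics=d["intrinsics"],R=W[:3,:3],t=W[:3,3])
d=arm.get_image("scene");cv2.imwrite("pics/s5.png",d["img"][:,:,::-1])
E
```

```text
clock: 6.85
position: [418.1, 76.8, 165.7]
ee_rot: [-0.706, 0.708, -0.0, 0.001]
contact_force: [-0.4, 1.8, 0.0]
gripper_width: -0.0
clock: 7.1
position: [417.1, 76.4, 163.1]
ee_rot: [-0.707, 0.707, 0.0, -0.001]
contact_force: [-0.3, 0.5, 1.0]
gripper_width: -0.1
```

View pics/w5.png

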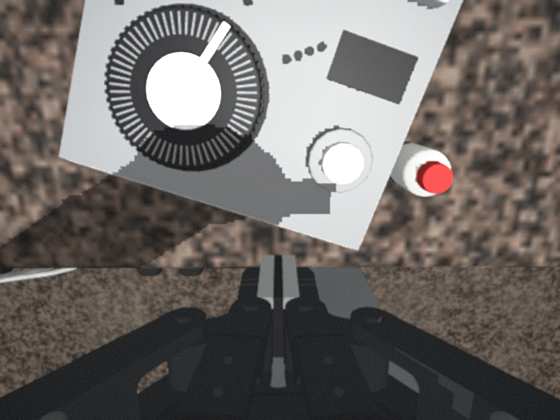

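View pics/s5.png

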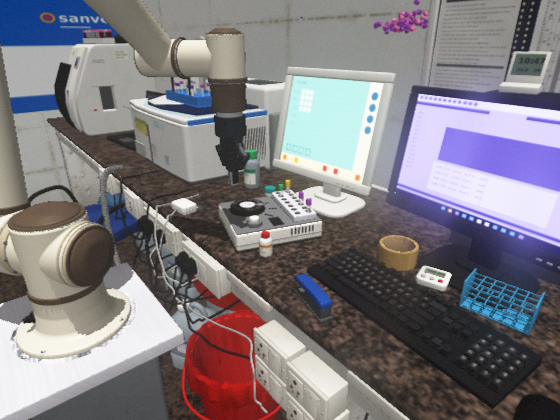

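```bash
python3 - <<'E'
import numpy as np
from h import ray
d=np.load("w5.npz")
c=ray(d,(184,90),69);p=ray(d,(226,25),69)
print(c,np.degrees(np.arctan2(*(p-c)[[1,0]])), ray(d,(435,178),62))
D=d["depth"]
for u in [(343,162),(184,90)]:
    q=np.linalg.solve(d["intrinsics"],[*u,1])*D[u[1],u[0]];print(d["R"].T@(q-d["t"]))
from bench import arm
print(arm.job_done())
E
```

```text
[491.19024308 132.71710151  69.        ] -36.820698054418024 [435.89600298 -26.42368097  62.        ]
[448.89198728  36.96313496  76.10205449]
[491.1652409  132.43760006  70.1860188 ]
the job is handed in; nothing more can be done
None
```

I turned the dial from one dot to three dots with the closed fingertips, let go, pressed the start button to the bottom, pulled clear and handed the job in at about 7 s. No verdict came back.

- **Dial:** after letting go, and again after the button press, the pointer measured -36.8°. The three-dot row measured -36.5°, so the dial is about 0.3° off, well inside the 7° limit.
- **Button:** it went down to z = 70.8 mm, about 6 mm of travel. The force rose to 16 N, well past the 4 N spring, so it was fully pressed. Afterwards its top measured 76.1 mm, against 75.8 mm before the press, so it is back up.
- **Bystanders:** the bottle's measured position changed by about 1.5 mm, which is within measurement error. The vial, stapler and tape roll look unmoved in the scene picture, but I checked those only by eye.
- **Arm clear:** the tool is about 90 mm above the button, and its force reading there was only noise (about 1 N).

The first two move commands were refused because the rows lacked some keys. No check failed or disagreed.

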